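# Short shot into the reject box

## Task

One of the four black lens caps on the trimming card is a short shot: one side of it never filled, so it ends in a straight edge there. Press a fingertip on the thin flush shutter in the top of the reject box, slide it fully open, drop the short cap in, and slide the shutter fully shut again. Press only as hard as the slide needs, since the thin sheet bends under a heavy hand, and leave the good caps and the tools where they lie.

Things in the scene. Friction and masses are not known exactly. Their poses are not given: they have to be found in the camera images.
- reject_box: Grey sheet-steel reject box screwed to the bench: 160 mm (its x) by 250 mm (its y) by 108 mm high, hollow. Origin: centre of its underside, z up. Its 2 mm top plate (top face 108 mm up) has one window, x from -42 to 42 mm, y from -100 to 30 mm. Just under the plate runs the shutter, an aluminium sheet that fills the window when shut and slides along the box's y.
- shutter (a joint): How far the shutter is slid towards the box's +y end, m: 0 = shut on its stop, 0.080 = fully open on its stop (window then clear for box y from -100 to -25 mm, still sheet beyond). No handle or edge to hold, only flush ribs (at box y -90 to -70 mm when shut): it goes along with what is pressed on it. It drags with about 5 N either way and stays where it is left.
- window (a point): Centre of the window, level with the plate's top face (box x 0, y -35, z 108 mm; axes as the box). The shutter's hard face lies 2 to 7 mm below this level at the ribs when shut, differently from box to box; its runners fall to the rear, so it sinks 1 to 2 mm more as it opens. Fingertip friction varies: under 11 N of press may slip, 12 to 20 N carries it along; a push over 25 N in all bends it.
- short_cap: The short shot: black cap, 52 mm disc, 9 mm thick, about 13 g, one side missing beyond a straight edge 10 mm from the disc's centre, on its +x side (so 36 mm across along x, 52 mm along y). Loose on the card, any yaw. Origin: disc centre, on the underside.
- cap_a: Good lens cap, full black disc 52 mm across, 9 mm thick, lying loose on the trimming card; leave it. Origin: centre of its underside.
- cap_b: Good lens cap, full black disc 52 mm across, 9 mm thick, lying loose on the trimming card; leave it. Origin: centre of its underside.
- cap_c: Good lens cap, full black disc 52 mm across, 9 mm thick, lying loose on the trimming card; leave it. Origin: centre of its underside.
- trim_card: Light grey-brown card sheet 240 x 240 mm, 3 mm thick, fixed flat on the bench; the four caps lie on it, one in each quarter, at about 62 mm in x and 58 mm in y from its middle. Origin: centre of its underside.
- cutters: Side cutters with pale green handles, 124 mm long, 14 mm high, lying beyond the card; leave them. Origin: near the pivot, on the bench.
- plug_gauge: Steel plug gauge standing on its 40 mm disc, 78 mm high, 18 mm stem; leave it. Origin: centre of its underside.
- deburr_knife: Deburring knife, 150 mm long, lying beyond the reject box; leave it. Origin: on its length, underside.
- spray_can: Spray can, 52 mm across, 170 mm high, standing to the right of the reject box; leave it. Origin: centre of its underside.

How it is judged:
By the outcome, as a careful person would: the job done as asked, in the order asked, and still so for the second after the job is handed in, with the robot touching nothing.
It also fails if it takes over 72 s, if anything falls off the work surface, if the arm or the gripper's body presses on something with over 40 N, if the wrist force passes 120 N, or if a joint passes its speed limit or range.

## Robot

A 7-joint arm with a two-finger parallel gripper is mounted at the origin on the work surface. World frame = base frame: x ahead of the robot, y to its left, z up, the work surface at z = 0. Lengths are in m, angles in rad, forces in N, time in s.
With the tool pointing down it reaches from about 0.425 to 0.95 m from the base axis. Payload 4.7 kg.
Tool frame: the origin (TCP) lies between the finger pads; the fingertips stand 11 mm ahead of it and the grasp point (between the pads) lies 8 mm behind it; z points along the fingers, y is the line along which they close (so a half turn about z gives the same grasp; the last joint's range is limited). The gripper opens to 85 mm and grips with 20 to 120 N. Pads are 22 mm wide; open, the fingers measure 114 mm over their backs; the gripper's body (76 mm by 85 mm) begins 54 mm behind the grasp point. The pads swing forward as they close: fully open they stand 13 mm farther back than shut.
Start: joints at [-1.265, 0.469, -0.049, 1.532, 0.024, 1.141, -0.082], TCP at [0.222, 0.638, 0.242] pointing down, gripper open.
Joint ranges: [-2.59, 2.59], [-0.33, 1.99], [-1.39, 1.29], [0.1, 2.45], [-1.04, 4.18], [0.21, 1.99], [-2.66, 2.66]. Speed limits (rad/s): [2.57, 2.57, 3.14, 3.14, 3.14, 3.14, 3.14].

## Interface

Orientations are given as a rotation vector (axis times angle).
In Python, from cell import robot gives the robot as it stands.
- The arm moves only by the shell command python3 nudge.py 'ROWS' [FORCE]. ROWS is a JSON list of rows, 1 to 8 of them, each of 7 numbers: dx, dy, dz in m, then a rotation vector rx, ry, rz in rad, then the opening from 0.0 (shut) to 1.0 (fully open); each row is the pose to reach, as a shift and turn from the pose commanded when the command began, along the tool's axes at that moment; what a row does not reach only later rows make up. A row lasts 1/8 s, in which the tool goes at most 0.0625 m and 0.188 rad, less where a joint would pass 70% of its speed; a pose out of reach is approached as far as the arm can. The fingers move at their own pace and stop on an object; FORCE is the grip in N (left out, the last holds). Time passes only in rows, so rows that do not move let the fingers close. It prints the time, the measured TCP pose, the force, the opening and the grip force at its end.
- robot.get_state(): the state, without advancing time (a new reading comes with each control period).
- robot.snapshot(name): name is "scene" or "top" or "wrist"; returns a dict with "color" (384x512x3 uint8, red, green, blue), "intrinsics" (3x3 intrinsics, pixels), "rvec" (rotation vector, rad) and "tvec" (3), from world to camera coordinates, as OpenCV has them; the wrist camera has in their place "hand_eye" (4x4, takes a point from camera to tool coordinates, whose origin is the TCP and whose axes are the flange's). Camera axes: x right, y down, z forward; pixel columns grow to the right and rows downward; lengths in m; the calibration is good to about 2 mm. A picture is of the moment at which its call begins: read the wrist's pose just before it. There is no depth.
- robot.hand_in(): hands the job in; it is judged then, once.
The state is a dict: "time": time; "joints": joint angles; "joint_velocities": joint speeds; "tau": joint torques, N m; "eef_pos": TCP position; "orientation": TCP orientation; "force": force on the tool from outside, world axes, zero at the start; "torque": the same for the moment, N m; "grip_width": opening from 0.0 (shut) to 1.0 (fully open); "grasp_force": force on a finger pad.
Only numpy, scipy, OpenCV 4.12 (cv2) and the standard library are available. Lean on these libraries where they do the work, as an engineer would, in place of code of your own. Each camera call takes 0.05 s, during which the arm holds its last target. There are 200 camera calls.

## Working session

There is one attempt and no reset: what is moved stays moved. The work goes in short steps, Python scripts to look and compute and a shell command to move; the robot and the scene stay as the last step left them, time stands still between calls to the robot, and variables do not carry over. Pictures are saved under pics/ and viewed, at most 10 in all, crops included, and the job is handed in when it is done.

```bash
ls; mkdir -p pics; python3 - <<'E'
from cell import robot
import cv2,numpy as np,pickle
s=robot.get_state();print(s)
d={n:robot.snapshot(n) for n in("scene","top")}
pickle.dump(d,open("s0.pkl","wb"))
for n in d:
    cv2.imwrite(f"pics/{n}0.png",d[n]["color"][:,:,::-1]);print(n,d[n]["intrinsics"],d[n]["rvec"],d[n]["tvec"])
E
```

```text
cell.py
nudge.py
pics
{'time': 0.0, 'joints': array([-1.26492607,  0.46945433, -0.04858278,  1.53371056,  0.02410226,
        1.14096514, -0.08230066]), 'joint_velocities': array([-0.00035087, -0.00201463,  0.00079549, -0.0005265 ,  0.00104237,
        0.0003751 ,  0.0008099 ]), 'tau': array([-1.21239231e-03, -5.10320306e+01, -4.74809075e-02, -2.37714708e+01,
        1.06543419e-02,  7.71366816e-03, -7.43808556e-06]), 'eef_pos': array([0.22158455, 0.63699878, 0.24124561]), 'orientation': array([-5.23329096e-01, -3.09744518e+00,  3.04072033e-03]), 'force': array([-0.0656162 , -0.4083274 ,  0.92020344]), 'torque': array([-0.04865405, -0.00197964,  0.00805008]), 'grasp_force': 0.0, 'grip_width': 0.9965062947016059}
scene [[407.59022644   0.         255.79621707]
 [  0.         407.59022644 191.91120116]
 [  0.           0.           1.        ]] [ 2.23927584  0.80595861 -0.326197  ] [-0.39808236 -0.22417592  1.54367042]
top [[453.11837708   0.         256.65117569]
 [  0.         453.11837708 190.98064576]
 [  0.           0.           1.        ]] [ 2.18131007 -2.18374508  0.08678712] [-0.11156606  0.60057082  1.29783644]
```

View pics/top0.png

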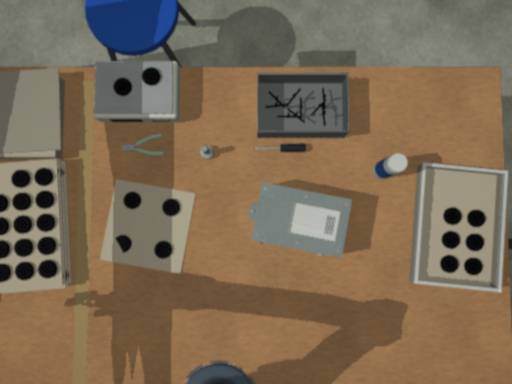

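View pics/scene0.png

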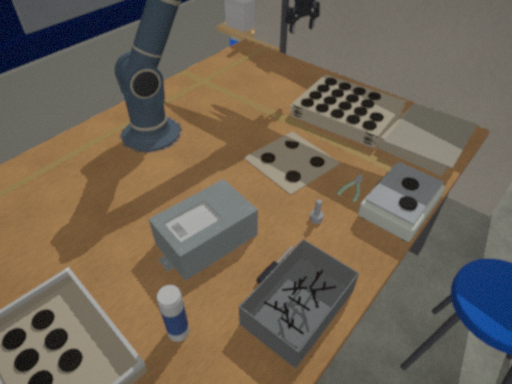

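The top view shows the card around (150,228). The short cap is at about (123,243), cut edge towards the lower left. The box is around (300,220), with its window (bright shutter) centred at about (315,222) and the ribs at its right end (329,226).

```bash
cat > h.py <<'E'
import numpy as np,cv2
from scipy.spatial.transform import Rotation as R
def cam(d):
    return d["intrinsics"],R.from_rotvec(d["rvec"]).as_matrix(),np.array(d["tvec"])
def wcam(d,s):
    H=np.array(d["hand_eye"]);Rt=R.from_rotvec(s["orientation"]).as_matrix()
    Rc=Rt@H[:3,:3];c=Rt@H[:3,3]+s["eef_pos"]
    return d["intrinsics"],Rc.T,-Rc.T@c
def ray(c,p):
    K,Rm,t=c;v=Rm.T@np.linalg.inv(K)@np.array([p[0],p[1],1.]);return -Rm.T@t,v/np.linalg.norm(v)
def onz(c,p,z):
    o,v=ray(c,p);return o+v*(z-o[2])/v[2]
def tri(c1,p1,c2,p2):
    A=np.zeros((3,3));b=np.zeros(3);rs=[ray(c1,p1),ray(c2,p2)]
    for o,v in rs:
        M=np.eye(3)-np.outer(v,v);A+=M;b+=M@o
    X=np.linalg.solve(A,b);return X,max(np.linalg.norm((np.eye(3)-np.outer(v,v))@(X-o)) for o,v in rs)
def blobs(m,amin=60,amax=1e9):
    out=[]
    for k in cv2.findContours(m.astype(np.uint8),cv2.RETR_EXTERNAL,cv2.CHAIN_APPROX_NONE)[0]:
        M=cv2.moments(k)
        if amin<M["m00"]<amax:out.append((M["m10"]/M["m00"],M["m01"]/M["m00"],M["m00"],k))
    return out
E
python3 - <<'E'
import pickle;from h import *
d=pickle.load(open("s0.pkl","rb"));T=cam(d["top"]);S=cam(d["scene"])
for n,roi in(("top",(95,175,200,280)),("scene",(240,125,345,195))):
    g=d[n]["color"];m=(g.max(2)<45);q=np.zeros_like(m);x0,y0,x1,y1=roi;q[y0:y1,x0:x1]=m[y0:y1,x0:x1]
    for b in blobs(q,40):
        h=cv2.convexHull(b[3]);print(n,np.round(b[:3],1),round(b[2]/cv2.minEnclosingCircle(h)[1]**2/3.14,2),onz(cam(d[n]),b[:2],.012).round(3))
for n,roi in(("top",(245,180,360,262)),("scene",(145,180,262,278))):
    g=d[n]["color"];x0,y0,x1,y1=roi;gr=g.astype(int)
    m=(gr.min(2)>165);q=np.zeros_like(m);q[y0:y1,x0:x1]=m[y0:y1,x0:x1]
    q=cv2.morphologyEx(q.astype(np.uint8),cv2.MORPH_CLOSE,np.ones((7,7)))
    for b in blobs(q,150):print(n,np.round(b[:3],1),cv2.boxPoints(cv2.minAreaRect(b[3])).round(1).tolist(),[onz(cam(d[n]),p,.108).round(3).tolist() for p in cv2.boxPoints(cv2.minAreaRect(b[3]))])
c=[cv2.resize(d["top"]["color"][180:262,240:360],None,fx=6,fy=6,interpolation=2)]
cv2.imwrite("pics/box.png",c[0][:,:,::-1])
E
```

```text
top [162.6 249.3 185.5] 0.88 [0.431 0.162 0.012]
top [124.  242.3 129. ] 0.69 [0.452 0.274 0.012]
top [170.6 206.9 176.5] 0.88 [0.555 0.14  0.012]
top [131.9 199.9 182. ] 0.87 [0.575 0.254 0.012]
scene [292.9 175.7  71.5] 0.62 [0.562 0.139 0.012]
scene [316.6 161.3  69. ] 0.68 [0.582 0.251 0.012]
scene [267.9 157.5  61.5] 0.62 [0.439 0.159 0.012]
top [ 314.9  221.6 1218.5] [[290.0, 231.8000030517578], [295.79998779296875, 203.0], [339.70001220703125, 211.6999969482422], [333.8999938964844, 240.60000610351562]] [[0.483, -0.202, 0.108], [0.561, -0.219, 0.108], [0.537, -0.338, 0.108], [0.459, -0.321, 0.108]]
scene [194.  220.3 578.5] [[167.0, 224.1999969482422], [205.39999389648438, 202.1999969482422], [215.5, 219.89999389648438], [177.0, 241.8000030517578]] [[0.471, -0.319, 0.108], [0.493, -0.196, 0.108], [0.56, -0.225, 0.108], [0.536, -0.342, 0.108]]
```

View pics/box.png

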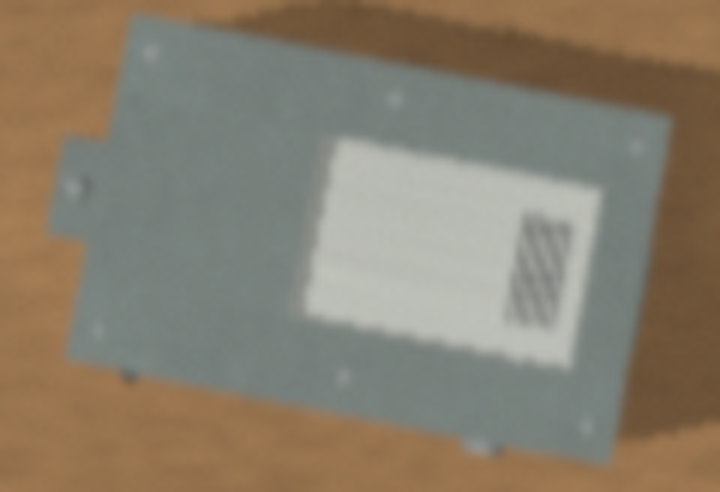

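```bash
cat >> h.py <<'E'
def delta(s,x,y,z,yaw):
    "target TCP, tool down, tool x at yaw deg (or +180): rows in tool axes"
    R0=R.from_rotvec(s["orientation"]);d=R0.inv().apply(np.array([x,y,z])-s["eef_pos"])
    Rg=R.from_euler("z",yaw,degrees=True)*R.from_euler("x",180,degrees=True)
    r=(R0.inv()*Rg).as_rotvec();n=max(np.linalg.norm(d)/.0625,np.linalg.norm(r)/.188)
    print("delta",d.round(4).tolist(),r.round(4).tolist(),"rows",round(n,1))
E
python3 - <<'E'
from cell import robot;from h import *
delta(robot.get_state(),.48,.23,.25,117)
E
```

```text
delta [-0.3778, -0.2996, -0.0081] [-0.0016, 0.0008, 0.7648] rows 7.7
```

```bash
python3 nudge.py '[[-0.378,-0.3,-0.008,0,0,0.765,0],[-0.378,-0.3,-0.008,0,0,0.765,0],[-0.378,-0.3,-0.008,0,0,0.765,0],[-0.378,-0.3,-0.008,0,0,0.765,0],[-0.378,-0.3,-0.008,0,0,0.765,0],[-0.378,-0.3,-0.008,0,0,0.765,0],[-0.378,-0.3,-0.008,0,0,0.765,0],[-0.378,-0.3,-0.008,0,0,0.765,0]]'
python3 nudge.py '[[0,0,0,0,0,0,0],[0,0,0,0,0,0,0]]'
python3 - <<'E'
from cell import robot;from h import *
import pickle
s=robot.get_state();w=robot.snapshot("wrist");pickle.dump((s,w),open("w1.pkl","wb"))
cv2.imwrite("pics/w1.png",w["color"][:,:,::-1]);print(s["joints"].round(2),w["hand_eye"])
delta(s,.50,-.30,.25,78.6)
E
```

```text
time: 1.1
eef_pos: [0.4813, 0.2269, 0.2502]
orientation: [1.645, 2.676, -0.001]
force: [0.4, -0.1, -0.9]
grip_width: -0.004
grasp_force: 0.0
time: 1.35
eef_pos: [0.4796, 0.2308, 0.25]
orientation: [-1.64, -2.678, 0.0]
force: [-0.3, 0.8, -0.5]
grip_width: -0.001
grasp_force: 0.0
[-0.77  0.23  0.29  1.88 -0.08  1.05  0.02] [[ 1.87261138e-04 -9.61578163e-01 -2.74531240e-01  6.97466269e-02]
 [ 9.99999631e-01  4.10223657e-04 -7.54744858e-04  2.30004592e-04]
 [ 8.38365383e-04 -2.74530998e-01  9.61577885e-01 -1.31020506e-01]
 [ 0.00000000e+00  0.00000000e+00  0.00000000e+00  1.00000000e+00]]
delta [-0.4821, -0.223, -0.0003] [-0.001, -0.0005, 0.6708] rows 8.5
```

View pics/w1.png

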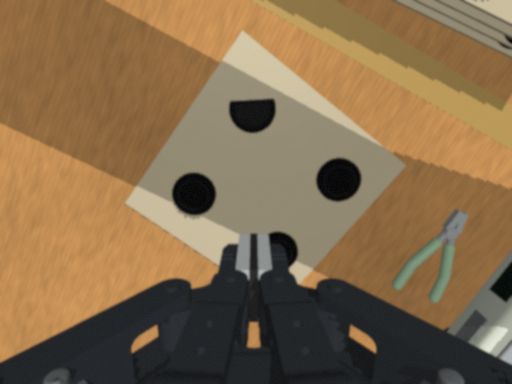

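Wrist view: short cap at about (252,114), straight edge along its top (row 100). Full caps are at (194,193), (339,179) and (283,250). Next, over the box.

```bash
python3 - <<'E'
from cell import robot;from h import *
delta(robot.get_state(),.493,-.35,.30,78.6)
E
```

```text
delta [-0.5237, -0.2528, -0.0503] [-0.001, -0.0005, 0.6723] rows 9.3
```

```bash
python3 nudge.py '[[-0.524,-0.253,-0.05,0,0,0.672,0],[-0.524,-0.253,-0.05,0,0,0.672,0],[-0.524,-0.253,-0.05,0,0,0.672,0],[-0.524,-0.253,-0.05,0,0,0.672,0],[-0.524,-0.253,-0.05,0,0,0.672,0],[-0.524,-0.253,-0.05,0,0,0.672,0],[-0.524,-0.253,-0.05,0,0,0.672,0],[-0.524,-0.253,-0.05,0,0,0.672,0]]' >/dev/null
python3 - <<'E'
from cell import robot;from h import *
s=robot.get_state();print(s["eef_pos"]);delta(s,.493,-.35,.30,78.6)
E
```

```text
[ 0.49178019 -0.26768299  0.29315173]
delta [-0.0805, 0.0173, -0.0069] [0.0004, -0.0011, 0.0024] rows 1.3
```

```bash
python3 nudge.py '[[-0.075,0.016,-0.007,0,0,0,0],[-0.075,0.016,-0.007,0,0,0,0],[-0.075,0.016,-0.007,0,0,0,0],[-0.075,0.016,-0.007,0,0,0,0]]'
python3 - <<'E'
from cell import robot;from h import *
import pickle
s=robot.get_state();w=robot.snapshot("wrist");pickle.dump((s,w),open("w2.pkl","wb"))
cv2.imwrite("pics/w2.png",w["color"][:,:,::-1]);print(s["joints"].round(2),s["force"])
E
```

```text
time: 2.9
eef_pos: [0.4926, -0.3418, 0.2995]
orientation: [-2.427, -1.991, -0.002]
force: [0.3, 1.2, -0.8]
grip_width: 0.001
grasp_force: 0.0
[-0.    0.35  0.72  1.68 -0.25  1.21  0.58] [ 0.28678244  1.19549225 -0.82926248]
```

View pics/w2.png

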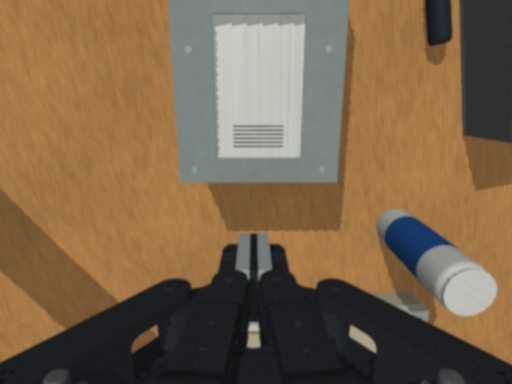

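Box seen from the wrist: window from row 14 to row 158, columns about 215 to 303, with the ribs around (258,136). Front plate corners are at (181,183) and (338,182).

```bash
python3 - <<'E'
import pickle;from h import *
d=pickle.load(open("s0.pkl","rb"));T=cam(d["top"]);S=cam(d["scene"])
s,w=pickle.load(open("w2.pkl","rb"));W=wcam(w,s)
g=w["color"].astype(int);m=(g.min(2)>160);m[:,:200]=0;m[:,320:]=0;m[175:]=0
m=cv2.morphologyEx(m.astype(np.uint8),cv2.MORPH_CLOSE,np.ones((15,15)))
b=max(blobs(m,500),key=lambda b:b[2]);print("win bbox",cv2.boundingRect(b[3]))
# plate: bluish grey non-wood (R not>>B)
def plate(g,roi):
    x0,y0,x1,y1=roi;q=np.zeros(g.shape[:2],np.uint8);q[y0:y1,x0:x1]=((g[...,0]-g[...,2])<15)[y0:y1,x0:x1]
    q=cv2.morphologyEx(q,cv2.MORPH_OPEN,np.ones((25,25)))
    b=max(blobs(q,500),key=lambda b:b[2]);return b
b=plate(g,(150,0,365,230));print("plate wrist bbox",cv2.boundingRect(b[3]),cv2.boxPoints(cv2.minAreaRect(b[3])).round(1).tolist())
bt=plate(d["top"]["color"].astype(int),(240,175,365,262));tp=cv2.boxPoints(cv2.minAreaRect(bt[3]));print("plate top",tp.round(1).tolist())
P=np.array([onz(T,p,.108) for p in tp]);print(P.round(4),"centre",P.mean(0).round(4),[np.linalg.norm(P[i]-P[i-1]).round(3) for i in range(4)])
v=np.array([e for e in (P[i]-P[i-1] for i in range(4)) if np.linalg.norm(e)>.2]);print("yaw of y axis",[np.degrees(np.arctan2(e[1],e[0])).round(2) for e in v])
for p in [(181,183),(338,182),(219,158.5),(301,158.5),(305.5,14),(212,14)]:print("W",p,onz(W,p,.108).round(4))
# front corners triangulated top vs wrist
ps=sorted(tp.tolist(),key=lambda p:-p[0])[:2]
for p in ps:
    for q in [(181,183),(338,182)]:print(p,q,[np.round(x,4) for x in tri(T,p,W,q)])
gm=(g.max(2)<150).astype(np.uint8);gm[:118]=0;gm[152:]=0;gm[:,:226]=0;gm[:,:226]=0;gm[:,294:]=0
ys,xs=np.nonzero(gm);rc=((xs.min()+xs.max())/2,(ys.min()+ys.max())/2);print("ribs",xs.min(),xs.max(),ys.min(),ys.max(),onz(W,rc,.103).round(4))
print("ribs tri",[np.round(x,4) for x in tri(T,(330.3,224.7),W,rc)])
E
```

```text
win bbox (215, 23, 90, 135)
plate wrist bbox (169, 0, 179, 182) [[169.0, 0.0], [347.0, 0.0], [347.0, 181.0], [169.0, 181.0]]
plate top [[248.1999969482422, 239.89999389648438], [259.29998779296875, 181.5], [352.1000061035156, 199.1999969482422], [341.0, 257.6000061035156]]
[[ 0.4611 -0.089   0.108 ]
 [ 0.6198 -0.1193  0.108 ]
 [ 0.5711 -0.3723  0.108 ]
 [ 0.4134 -0.3395  0.108 ]] centre [ 0.5163 -0.23    0.108 ] [np.float64(0.255), np.float64(0.162), np.float64(0.258), np.float64(0.161)]
yaw of y axis [np.float64(79.2), np.float64(-100.89)]
W (181, 183) [ 0.4179 -0.3387  0.108 ]
W (338, 182) [ 0.5748 -0.3688  0.108 ]
W (219, 158.5) [ 0.4615 -0.3217  0.108 ]
W (301, 158.5) [ 0.5417 -0.3376  0.108 ]
W (305.5, 14) [ 0.5658 -0.2103  0.108 ]
W (212, 14) [ 0.4843 -0.194   0.108 ]
[352.10284423828125, 199.2100830078125] (181, 183) [array([ 0.5438, -0.2594,  0.5713]), np.float64(0.014)]
[352.10284423828125, 199.2100830078125] (338, 182) [array([ 0.5716, -0.3679,  0.1184]), np.float64(0.0024)]
[340.98687744140625, 257.5689392089844] (181, 183) [array([ 0.4118, -0.3433,  0.086 ]), np.float64(0.0002)]
[340.98687744140625, 257.5689392089844] (338, 182) [array([ 0.4559, -0.2247,  0.6467]), np.float64(0.0153)]
ribs 234 282 125 146 [ 0.5039 -0.3075  0.103 ]
ribs tri [array([ 0.5031, -0.2997,  0.1803]), np.float64(0.0015)]
```

```bash
python3 - <<'E'
from cell import robot;from h import *
s=robot.get_state();print(s["joint_velocities"].round(3));delta(s,.5035,-.3085,.126,79.3)
E
```

```text
[ 0.001 -0.002  0.008 -0.003  0.003 -0.002  0.003]
delta [0.0346, 0.0043, 0.1737] [-0.0005, -0.0019, -0.01] rows 2.8
```

```bash
python3 nudge.py '[[0.0346,0.0043,0.1,0,0,-0.01,0],[0.0346,0.0043,0.1,0,0,-0.01,0],[0.0346,0.0043,0.1737,0,0,-0.01,0],[0.0346,0.0043,0.1737,0,0,-0.01,0],[0.0346,0.0043,0.1737,0,0,-0.01,0],[0.0346,0.0043,0.1737,0,0,-0.01,0],[0.0346,0.0043,0.1737,0,0,-0.01,0],[0.0346,0.0043,0.1737,0,0,-0.01,0]]'
python3 nudge.py '[[0,0,0.002,0,0,0,0],[0,0,0.004,0,0,0,0],[0,0,0.004,0,0,0,0],[0,0,0.006,0,0,0,0],[0,0,0.006,0,0,0,0],[0,0,0.006,0,0,0,0]]'
```

```text
time: 3.95
eef_pos: [0.5031, -0.312, 0.1275]
orientation: [2.422, 1.998, 0.002]
force: [-0.2, -0.6, 0.3]
grip_width: -0.001
grasp_force: 0.0
time: 4.7
eef_pos: [0.5025, -0.3117, 0.1203]
orientation: [-2.423, -1.999, 0.0]
force: [-0.2, 0.6, -0.4]
grip_width: -0.0
grasp_force: 0.0
```

```bash
python3 nudge.py '[[0,0,0.001,0,0,0,0],[0,0,0.002,0,0,0,0],[0,0,0.002,0,0,0,0]]'
python3 nudge.py '[[0.003,0,0.001,0,0,0,0],[0.003,0,0.001,0,0,0,0]]' | egrep 'pos|force: \['; python3 nudge.py '[[0,0,0.001,0,0,0,0],[0,0,0.001,0,0,0,0]]'| egrep 'pos|force: \['
```

```text
eef_pos: [0.5032, -0.3083, 0.1172]
force: [0.5, -0.4, 0.7]
eef_pos: [0.5031, -0.3088, 0.1163]
force: [-0.2, -0.5, 0.0]
```

```bash
python3 nudge.py '[[0,0,0.001,0,0,0,0],[0,0,0.001,0,0,0,0]]' | egrep 'pos|force: \['
```

```text
eef_pos: [0.5031, -0.3087, 0.1153]
force: [-0.4, 0.2, -0.8]
```

```bash
python3 nudge.py '[[0,0,0.001,0,0,0,0],[0,0,0.001,0,0,0,0]]' | egrep 'pos|force: \['
```

```text
eef_pos: [0.5031, -0.3087, 0.1142]
force: [0.3, -0.3, -0.3]
```

```bash
python3 nudge.py '[[0,0,0.001,0,0,0,0],[0,0,0.001,0,0,0,0]]' | egrep 'pos|force: \['
```

```text
eef_pos: [0.5031, -0.3087, 0.1132]
force: [-0.0, -0.0, 0.5]
```

```bash
python3 nudge.py '[[0,0,0.0005,0,0,0,0],[0,0,0.001,0,0,0,0]]' | egrep 'pos|force: \['
```

```text
eef_pos: [0.5032, -0.3088, 0.1126]
force: [-1.1, 1.4, 4.0]
```

```bash
python3 nudge.py '[[0,0,0.0005,0,0,0,0],[0,0,0.0005,0,0,0,0]]' | egrep 'pos|force: \['
```

```text
eef_pos: [0.5032, -0.3088, 0.1126]
force: [-1.4, 2.5, 6.9]
```

```bash
python3 nudge.py '[[0,0,0.0007,0,0,0,0],[0,0,0.0013,0,0,0,0],[0,0,0.0013,0,0,0,0]]' | egrep 'pos|force: \['
```

```text
eef_pos: [0.5033, -0.3089, 0.1125]
force: [-3.4, 3.3, 14.8]
```

```bash
python3 nudge.py '[[0.003,0,0.0001,0,0,0,0],[0.006,0,0.0002,0,0,0,0],[0.009,0,0.0002,0,0,0,0],[0.012,0,0.0002,0,0,0,0]]' | egrep 'pos|force: \['
```

```text
eef_pos: [0.5048, -0.3009, 0.1124]
force: [-3.7, -4.5, 9.1]
```

```bash
python3 nudge.py '[[0,0,0.0005,0,0,0,0],[0,0,0.001,0,0,0,0],[0,0,0.001,0,0,0,0]]' | egrep 'pos|force: \['
```

```text
eef_pos: [0.5049, -0.3004, 0.1122]
force: [-5.9, -1.2, 16.4]
```

```bash
python3 nudge.py '[[0.003,0,0.0001,0,0,0,0],[0.006,0,0.0003,0,0,0,0],[0.009,0,0.0004,0,0,0,0],[0.012,0,0.0005,0,0,0,0]]' | egrep 'pos|force: \['
```

```text
eef_pos: [0.507, -0.2897, 0.112]
force: [-6.9, -3.3, 18.2]
```

```bash
python3 nudge.py '[[0.003,-0.0005,0,0,0,0,0],[0.006,-0.001,0.0001,0,0,0,0],[0.009,-0.001,0.0002,0,0,0,0],[0.012,-0.001,0.0003,0,0,0,0]]' | egrep 'pos|force: \['
```

```text
eef_pos: [0.5093, -0.2777, 0.1118]
force: [-4.4, -4.7, 16.6]
```

```bash
python3 nudge.py '[[0.003,0,0,0,0,0,0],[0.006,0,0.0001,0,0,0,0],[0.009,0,0.0002,0,0,0,0],[0.009,0,0.0002,0,0,0,0]]' | egrep 'pos|force: \['
```

```text
eef_pos: [0.5111, -0.2684, 0.1116]
force: [-5.1, -2.9, 18.1]
```

```bash
python3 nudge.py '[[0.003,-0.0005,0,0,0,0,0],[0.006,-0.0005,0,0,0,0,0],[0.009,-0.0005,0,0,0,0,0],[0.012,-0.0005,0.0001,0,0,0,0]]' | egrep 'pos|force: \['
```

```text
eef_pos: [0.5133, -0.2569, 0.1114]
force: [-4.0, -4.3, 16.5]
```

```bash
python3 nudge.py '[[0.003,0,0,0,0,0,0],[0.006,0,0.0001,0,0,0,0],[0.009,0,0.0002,0,0,0,0],[0.011,0,0.0002,0,0,0,0]]' | egrep 'pos|force: \['
```

```text
eef_pos: [0.5155, -0.2459, 0.1111]
force: [-4.2, -3.7, 14.7]
```

```bash
python3 nudge.py '[[0.003,0,0.0002,0,0,0,0],[0.006,0,0.0004,0,0,0,0],[0.009,0,0.0005,0,0,0,0],[0.011,0,0.0005,0,0,0,0]]' | egrep 'pos|force: \['
```

```text
eef_pos: [0.5176, -0.2352, 0.1109]
force: [-4.8, -3.8, 16.9]
```

```bash
python3 nudge.py '[[0.002,0,0,0,0,0,0],[0.004,0,0.0001,0,0,0,0],[0.004,0,0.0001,0,0,0,0]]' | egrep 'pos|force: \['
```

```text
eef_pos: [0.5184, -0.231, 0.1108]
force: [-5.2, -3.7, 18.7]
```

```bash
python3 nudge.py '[[0.001,0,-0.0002,0,0,0,0],[0.002,0,-0.0002,0,0,0,0],[0.002,0,-0.0002,0,0,0,0]]' | egrep 'pos|force: \['
```

```text
eef_pos: [0.5184, -0.2309, 0.1108]
force: [-4.5, -7.1, 14.8]
```

```bash
python3 nudge.py '[[0.001,0,0,0,0,0,0],[0.002,0,0,0,0,0,0],[0.002,0,0,0,0,0,0]]' | egrep 'pos|force: \['
```

```text
eef_pos: [0.519, -0.2293, 0.1108]
force: [-3.9, -8.1, 13.5]
```

Force along the slide rose to about 8 N at 80 mm, so the shutter is on its stop. I'll lift now, then measure the cap from the top and wrist views.

```bash
python3 nudge.py '[[0,0,-0.03,0,0,0,0],[0,0,-0.09,0,0,0,0.9],[0,0,-0.14,0,0,0,0.9],[0,0,-0.14,0,0,0,0.9]]' | egrep 'pos|force: \['
cat > cap.py <<'E'
from h import *
def capfind(C,g,roi,z,thr=45):
    x0,y0,x1,y1=roi;q=np.zeros(g.shape[:2],np.uint8);q[y0:y1,x0:x1]=(g.max(2)<thr)[y0:y1,x0:x1]
    b=max(blobs(q,40),key=lambda b:b[2])
    P=np.array([onz(C,p[0],z)[:2] for p in b[3]])
    A=P
    # straight edge: direction of the nearest contour part to the centroid
    M=cv2.moments((P*1e5).astype(np.int32).reshape(-1,1,2));c=np.array([M["m10"],M["m01"]])/M["m00"]/1e5
    r=np.linalg.norm(P-c,axis=1);n=(P[r<np.sort(r)[len(r)//6]]-c).mean(0);n/=np.linalg.norm(n)
    E=P[((P-c)@n>r.min()-.003)];
    vx,vy,ex,ey=cv2.fitLine((E*1e3).astype(np.float32),cv2.DIST_L2,0,.01,.01).ravel()
    m=np.array([-vy,vx]);m*=np.sign(m@n)
    ext=P@m;lat=P@np.array([-m[1],m[0]])
    print("centroid",c.round(4),"edge normal deg",np.degrees(np.arctan2(m[1],m[0])).round(1),"across",np.ptp(ext).round(4),"wide",np.ptp(lat).round(4))
    mid=m*(ext.max()+ext.min())/2+np.array([-m[1],m[0]])*(lat.max()+lat.min())/2
    print("bbox mid",mid.round(4));return b,mid,m
E
python3 - <<'E'
import pickle;from cap import *;from cell import robot
d=pickle.load(open("s0.pkl","rb"));T=cam(d["top"]);s,w=pickle.load(open("w1.pkl","rb"));W=wcam(w,s)
bw,_,_=capfind(W,w["color"],(220,85,285,145),.012)
bt,_,_=capfind(T,d["top"]["color"],(108,228,140,260),.012)
print(tri(W,bw[:2],T,bt[:2]))
delta(robot.get_state(),.452,.22,.25,117)
E
```

```text
eef_pos: [0.5203, -0.2245, 0.2518]
force: [0.3, -0.3, -1.0]
centroid [0.4535 0.2784] edge normal deg 119.8 across 0.0327 wide 0.0483
bbox mid [0.4544 0.2769]
centroid [0.4516 0.2744] edge normal deg 120.2 across 0.0327 wide 0.0447
bbox mid [0.4526 0.2728]
(array([4.52401141e-01, 2.77987457e-01, 1.35188452e-04]), np.float64(0.0012038339993356276))
delta [0.4234, -0.1515, 0.0003] [0.0084, 0.0032, -0.6624] rows 7.2
```

```bash
python3 - <<'E'
from h import *;from cell import robot
s=robot.get_state();delta(s,.42,.25,.22,30)
E
```

```text
delta [0.4468, -0.1889, 0.03] [0.0084, -0.0035, 0.8561] rows 7.8
```

```bash
python3 nudge.py '[[0.447,-0.189,0.02,0.008,-0.0035,0.856,1],[0.447,-0.189,0.02,0.008,-0.0035,0.856,1],[0.447,-0.189,0.02,0.008,-0.0035,0.856,1],[0.447,-0.189,0.03,0.008,-0.0035,0.856,1],[0.447,-0.189,0.03,0.008,-0.0035,0.856,1],[0.447,-0.189,0.03,0.008,-0.0035,0.856,1],[0.447,-0.189,0.03,0.008,-0.0035,0.856,1],[0.447,-0.189,0.03,0.008,-0.0035,0.856,1]]' | egrep 'pos|ori'
python3 nudge.py '[[0,0,0,0,0,0,1],[0,0,0,0,0,0,1],[0,0,0,0,0,0,1]]' 
python3 - <<'E'
from cell import robot;from cap import *
import pickle
s=robot.get_state();w=robot.snapshot("wrist");t=robot.snapshot("top");pickle.dump((s,w,t),open("w3.pkl","wb"))
print(s["joints"].round(2))
tc=cv2.resize(t["color"][170:270,90:360],None,fx=2,fy=2)[:, :512]
tc=np.zeros((200,512,3),np.uint8);a=cv2.resize(t["color"][180:262,245:360],None,fx=2.2,fy=2.2);tc[:a.shape[0],:a.shape[1]]=a[:200]
cv2.imwrite("pics/w3.png",np.vstack([w["color"],tc])[:,:,::-1])
E
```

```text
eef_pos: [0.4235, 0.2205, 0.2193]
orientation: [-3.031, -0.813, 0.013]
time: 14.08
eef_pos: [0.4251, 0.2171, 0.22]
orientation: [-3.032, -0.808, 0.013]
force: [-0.1, -0.6, 0.2]
grip_width: 1.0
grasp_force: 0.0
[-1.14  0.19  0.68  2.04 -0.15  0.96 -1.44]
```

View pics/w3.png

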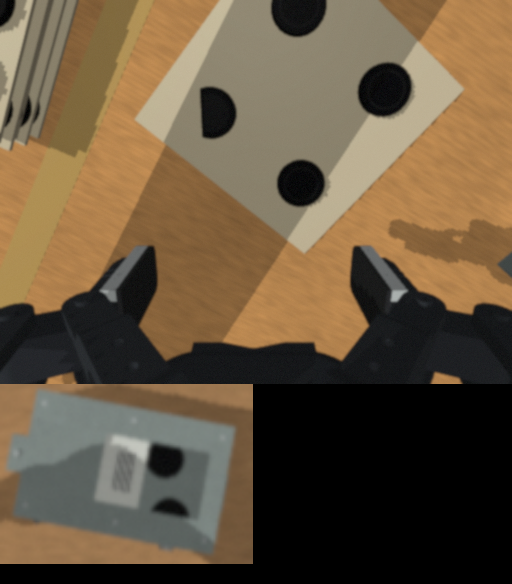

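The shutter is open: ribs are at the rear and the window shows caps inside the box. The short cap is at (219,112) in the wrist view, its straight edge on the left at column 202.

```bash
python3 - <<'E'
import pickle;from cap import *;from cell import robot
s,w,t=pickle.load(open("w3.pkl","rb"));W=wcam(w,s);T=cam(t)
bw,mid,m=capfind(W,w["color"],(190,75,245,150),.012)
s1,w1=pickle.load(open("w1.pkl","rb"));W1=wcam(w1,s1);b1,_,_=capfind(W1,w1["color"],(220,85,285,145),.012)
print(tri(W,bw[:2],W1,b1[:2]))
q=robot.get_state();yaw=np.degrees(np.arctan2(m[1],m[0]))-90
delta(q,mid[0],mid[1],.10,yaw)
E
```

```text
centroid [0.454  0.2782] edge normal deg 120.7 across 0.0329 wide 0.0482
bbox mid [0.4546 0.2767]
centroid [0.4535 0.2784] edge normal deg 119.8 across 0.0327 wide 0.0483
bbox mid [0.4544 0.2769]
(array([0.45372163, 0.27864029, 0.00695229]), np.float64(0.00030951144179113227))
delta [0.0558, -0.0361, 0.12] [-0.0058, 0.0062, -0.0149] rows 2.2
```

```bash
python3 nudge.py '[[0.056,-0.036,0.04,-0.006,0.006,-0.015,0.65],[0.056,-0.036,0.08,-0.006,0.006,-0.015,0.65],[0.056,-0.036,0.12,-0.006,0.006,-0.015,0.65],[0.056,-0.036,0.15,-0.006,0.006,-0.015,0.65],[0.056,-0.036,0.15,-0.006,0.006,-0.015,0.65],[0.056,-0.036,0.15,-0.006,0.006,-0.015,0.65],[0.056,-0.036,0.15,-0.006,0.006,-0.015,0.65]]'
python3 - <<'E'
import pickle;from cap import *;from cell import robot
s=robot.get_state();w=robot.snapshot("wrist");pickle.dump((s,w),open("w4.pkl","wb"))
cv2.imwrite("pics/w4.png",w["color"][:,:,::-1])
delta(s,.4545,.2767,.0145,30.3)
E
```

```text
time: 15.05
eef_pos: [0.4551, 0.2787, 0.0716]
orientation: [-3.027, -0.835, -0.004]
force: [0.1, -0.3, 0.7]
grip_width: 0.645
grasp_force: 0.0
delta [-0.0016, 0.0014, 0.0571] [-0.0004, -0.0028, 0.0096] rows 0.9
```

View pics/w4.png

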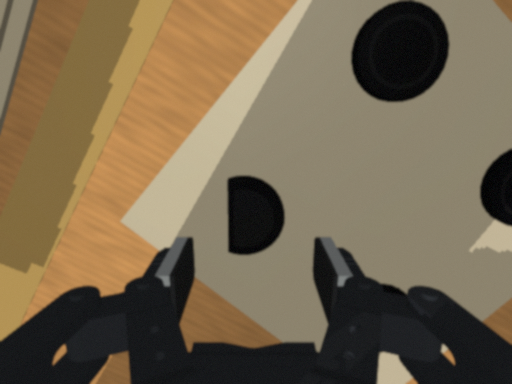

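The cap spans columns 228–284, centred between the fingers. Descend, then grip.

```bash
python3 nudge.py '[[-0.0016,0.0014,0.03,0,0,0.01,0.65],[-0.0016,0.0014,0.05,0,0,0.01,0.65],[-0.0016,0.0014,0.0571,0,0,0.01,0.65],[-0.0016,0.0014,0.0571,0,0,0.01,0.65],[-0.0016,0.0014,0.0571,0,0,0.01,0.65]]' | egrep 'pos|force|wid'
python3 nudge.py '[[0,0,0,0,0,0,0.5],[0,0,0,0,0,0,0.4],[0,0,0,0,0,0,0.3],[0,0,0,0,0,0,0.3],[0,0,0,0,0,0,0.3]]' 25
```

```text
eef_pos: [0.454, 0.2766, 0.0139]
force: [-0.1, 0.1, -0.6]
grip_width: 0.649
grasp_force: 0.0
time: 16.35
eef_pos: [0.4536, 0.2765, 0.0137]
orientation: [-3.032, -0.821, -0.001]
force: [-1.9, 0.4, 5.7]
grip_width: 0.407
grasp_force: 24.9
```

```bash
python3 nudge.py '[[0,0,-0.01,0,0,0,0.3],[0,0,-0.05,0,0,0,0.3],[0,0,-0.1,0,0,0,0.3],[0,0,-0.16,0,0,0,0.3],[0,0,-0.19,0,0,0,0.3],[0,0,-0.19,0,0,0,0.3]]'
python3 - <<'E'
from h import *;from cell import robot
s=robot.get_state();delta(s,.5064,-.2924,.20,79.3)
E
```

```text
time: 17.1
eef_pos: [0.4547, 0.2768, 0.2057]
orientation: [-3.03, -0.82, -0.008]
force: [-0.9, -0.2, -0.9]
grip_width: 0.408
grasp_force: 25.2
delta [-0.2425, 0.5176, 0.0037] [0.001, -0.0057, -0.8553] rows 9.1
```

```bash
python3 nudge.py '[[-0.2425,0.5176,0.003,0,-0.006,-0.855,0.3],[-0.2425,0.5176,0.003,0,-0.006,-0.855,0.3],[-0.2425,0.5176,0.003,0,-0.006,-0.855,0.3],[-0.2425,0.5176,0.003,0,-0.006,-0.855,0.3],[-0.2425,0.5176,0.003,0,-0.006,-0.855,0.3],[-0.2425,0.5176,0.003,0,-0.006,-0.855,0.3],[-0.2425,0.5176,0.003,0,-0.006,-0.855,0.3],[-0.2425,0.5176,0.003,0,-0.006,-0.855,0.3]]' | egrep 'pos|grasp'
python3 nudge.py '[[0,0,0,0,0,0,0.3],[0,0,0,0,0,0,0.3]]' | egrep 'pos|grasp'
python3 - <<'E'
from h import *;from cell import robot
s=robot.get_state();delta(s,.5064,-.2924,.16,79.3)
E
```

```text
eef_pos: [0.4966, -0.2076, 0.1994]
grasp_force: 25.2
eef_pos: [0.4966, -0.2055, 0.1993]
grasp_force: 25.3
delta [-0.0833, 0.026, 0.0396] [-0.0052, 0.0051, -0.0009] rows 1.5
```

```bash
python3 nudge.py '[[-0.0833,0.026,0.01,-0.005,0.005,0,0.3],[-0.0833,0.026,0.03,-0.005,0.005,0,0.3],[-0.0833,0.026,0.04,-0.005,0.005,0,0.3],[-0.0833,0.026,0.04,-0.005,0.005,0,0.3],[-0.0833,0.026,0.04,-0.005,0.005,0,0.3]]' | egrep 'pos|grasp'
python3 - <<'E'
from h import *;from cell import robot
s=robot.get_state();w=robot.snapshot("wrist");cv2.imwrite("pics/w5.png",w["color"][:,:,::-1]);delta(s,.5064,-.2924,.114,79.3)
E
```

```text
eef_pos: [0.5082, -0.291, 0.1613]
grasp_force: 25.3
delta [-0.0017, -0.0017, 0.0473] [0.003, -0.0004, 0.0027] rows 0.8
```

View pics/w5.png

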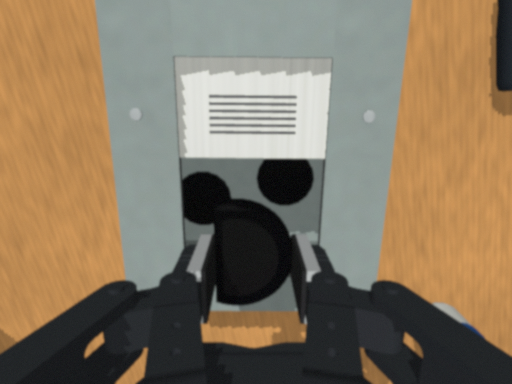

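The cap is held over the open window at (252,252), with the window spanning columns 181–323 and the sheet edge at row 158. Lower and release.

```bash
python3 nudge.py '[[-0.0017,-0.0017,0.025,0,0,0,0.3],[-0.0017,-0.0017,0.045,0,0,0,0.3],[-0.0017,-0.0017,0.0473,0,0,0,0.3],[-0.0017,-0.0017,0.0473,0,0,0,0.3]]' | egrep 'pos|force'
python3 nudge.py '[[0,0,0,0,0,0,0.5],[0,0,0,0,0,0,0.52],[0,0,0,0,0,0,0.52],[0,0,0,0,0,0,0.52]]' | egrep 'pos|force|wid'
python3 nudge.py '[[0,0,-0.03,0,0,0,0.5],[0,0,-0.06,0,0,0,0.3],[0,0,-0.08,0,0,0,0],[0,0,-0.08,0,0,0,0],[0,0,-0.08,0,0,0,0]]' | egrep 'pos|force'
python3 - <<'E'
from h import *;from cell import robot
s=robot.get_state();w=robot.snapshot("wrist");cv2.imwrite("pics/w6.png",w["color"][:,:,::-1]);delta(s,.5185,-.2300,.130,79.3)
E
```

```text
eef_pos: [0.5058, -0.2945, 0.1139]
force: [0.5, -0.2, -0.1]
grasp_force: 25.2
eef_pos: [0.5055, -0.2944, 0.1138]
force: [0.7, -0.8, 0.6]
grip_width: 0.52
grasp_force: 0.0
eef_pos: [0.5049, -0.2938, 0.1928]
force: [0.3, -0.5, 0.0]
grasp_force: 0.0
delta [0.0653, 0.0014, 0.0628] [0.0012, 0.0, -0.0] rows 1.4
```

View pics/w6.png

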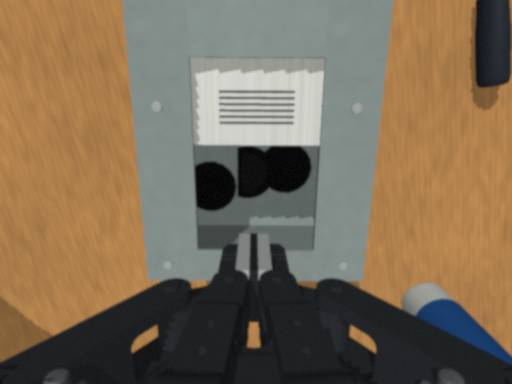

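The short cap lies in the box at (253,172), beside the two others. Now I'll press on the ribs and close the shutter.

```bash
python3 nudge.py '[[0.0653,0.0014,0.03,0,0,0,0],[0.0653,0.0014,0.055,0,0,0,0],[0.0653,0.0014,0.07,0,0,0,0],[0.0653,0.0014,0.075,0,0,0,0],[0.0653,0.0014,0.075,0,0,0,0],[0.0653,0.0014,0.075,0,0,0,0]]' | egrep 'pos|force: \['
python3 nudge.py '[[0,0,0.001,0,0,0,0],[0,0,0.002,0,0,0,0],[0,0,0.003,0,0,0,0],[0,0,0.003,0,0,0,0]]' | egrep 'pos|force: \['
```

```text
eef_pos: [0.5193, -0.2317, 0.1195]
force: [-0.3, 0.1, 0.2]
eef_pos: [0.519, -0.2304, 0.1156]
force: [-0.7, -0.4, 0.8]
```

```bash
python3 nudge.py '[[0,0,0.001,0,0,0,0],[0,0,0.002,0,0,0,0],[0,0,0.0035,0,0,0,0],[0,0,0.0035,0,0,0,0]]' | egrep 'pos|force: \['
python3 nudge.py '[[0,0,0.0005,0,0,0,0],[0,0,0.001,0,0,0,0],[0,0,0.001,0,0,0,0]]' | egrep 'pos|force: \['
```

```text
eef_pos: [0.5189, -0.2305, 0.112]
force: [-0.3, 0.7, -1.2]
eef_pos: [0.5191, -0.2305, 0.1112]
force: [-0.6, 0.9, 0.2]
```

```bash
python3 nudge.py '[[0,0,0.0004,0,0,0,0],[0,0,0.0008,0,0,0,0],[0,0,0.0008,0,0,0,0]]' | egrep 'pos|force: \['
```

```text
eef_pos: [0.5191, -0.2306, 0.111]
force: [-2.3, 1.9, 5.4]
```

```bash
python3 nudge.py '[[0,0,0.0006,0,0,0,0],[0,-0.0005,0.0012,0,0,0,0],[0,-0.0005,0.0012,0,0,0,0]]' | egrep 'pos|force: \['
python3 nudge.py '[[-0.003,0,0,0,0,0,0],[-0.006,0,0,0,0,0,0],[-0.008,0,0,0,0,0,0]]' | egrep 'pos|force: \['
```

```text
eef_pos: [0.5191, -0.2306, 0.1109]
force: [-2.9, 2.7, 13.8]
eef_pos: [0.5179, -0.2367, 0.111]
force: [-3.4, 6.3, 16.7]
```

```bash
python3 nudge.py '[[-0.003,0,0,0,0,0,0],[-0.006,0,-0.0001,0,0,0,0],[-0.009,0,-0.0002,0,0,0,0],[-0.012,0,-0.0003,0,0,0,0]]' | egrep 'pos|force: \['
```

```text
eef_pos: [0.5156, -0.2485, 0.1112]
force: [-4.3, 7.2, 15.6]
```

```bash
python3 nudge.py '[[-0.003,0,0,0,0,0,0],[-0.006,0,-0.0001,0,0,0,0],[-0.009,0,-0.0002,0,0,0,0],[-0.012,0,-0.0003,0,0,0,0]]' | egrep 'pos|force: \['
```

```text
eef_pos: [0.5133, -0.2603, 0.1115]
force: [-2.3, 5.8, 15.3]
```

```bash
python3 nudge.py '[[-0.003,0,0,0,0,0,0],[-0.006,0,-0.0001,0,0,0,0],[-0.009,0,-0.0002,0,0,0,0],[-0.012,0,-0.0002,0,0,0,0]]' | egrep 'pos|force: \['
```

```text
eef_pos: [0.511, -0.2721, 0.1117]
force: [-3.7, 6.8, 15.6]
```

```bash
python3 nudge.py '[[-0.003,0,0,0,0,0,0],[-0.006,0,-0.0001,0,0,0,0],[-0.009,0,-0.0002,0,0,0,0],[-0.012,0,-0.0003,0,0,0,0]]' | egrep 'pos|force: \['
```

```text
eef_pos: [0.5087, -0.2839, 0.1119]
force: [-3.6, 5.9, 15.5]
```

```bash
python3 nudge.py '[[-0.003,0,0,0,0,0,0],[-0.006,0,-0.0001,0,0,0,0],[-0.009,0,-0.0002,0,0,0,0],[-0.012,0,-0.0003,0,0,0,0]]' | egrep 'pos|force: \['
```

```text
eef_pos: [0.5064, -0.2957, 0.1122]
force: [-3.1, 6.9, 14.6]
```

```bash
python3 nudge.py '[[-0.003,0,0,0,0,0,0],[-0.006,0,-0.0001,0,0,0,0],[-0.009,0,-0.0002,0,0,0,0],[-0.009,0,-0.0002,0,0,0,0]]' | egrep 'pos|force: \['
```

```text
eef_pos: [0.5045, -0.305, 0.1124]
force: [-3.9, 4.7, 15.1]
```

```bash
python3 nudge.py '[[-0.002,0,0,0,0,0,0],[-0.003,0,0,0,0,0,0],[-0.003,0,0,0,0,0,0]]' | egrep 'pos|force: \['
```

```text
eef_pos: [0.504, -0.3077, 0.1124]
force: [-3.9, 6.3, 14.7]
```

```bash
python3 nudge.py '[[-0.001,0,0,0,0,0,0],[-0.002,0,0,0,0,0,0],[-0.002,0,0,0,0,0,0]]' | egrep 'pos|force: \['
```

```text
eef_pos: [0.5037, -0.3092, 0.1124]
force: [-3.9, 7.1, 15.6]
```

```bash
python3 nudge.py '[[-0.0005,0,0,0,0,0,0],[-0.001,0,0,0,0,0,0],[-0.001,0,0,0,0,0,0]]' | egrep 'pos|force: \['
```

```text
eef_pos: [0.5037, -0.3092, 0.1124]
force: [-4.8, 9.3, 17.1]
```

```bash
python3 nudge.py '[[0,0,-0.02,0,0,0,0],[-0.02,0,-0.07,0,0,0,0],[-0.04,0,-0.12,0,0,0,0],[-0.04,0,-0.17,0,0,0,0],[-0.04,0,-0.17,0,0,0,0],[-0.04,0,-0.17,0,0,0,0]]' | egrep 'time|pos|force: \['
python3 - <<'E'
from h import *;from cell import robot
import pickle
s=robot.get_state();w=robot.snapshot("wrist");t=robot.snapshot("top");W=wcam(w,s)
g=w["color"].astype(int);gm=(g.max(2)<150).astype(np.uint8)
pickle.dump((s,w),open("w7.pkl","wb"))
a=cv2.resize(t["color"][170:290,90:360],(512,228));cv2.imwrite("pics/w7.png",np.vstack([w["color"],a])[:584,:,::-1])
E
```

```text
time: 28.82
eef_pos: [0.495, -0.3509, 0.2807]
force: [-0.2, 0.2, -0.1]
```

View pics/w7.png

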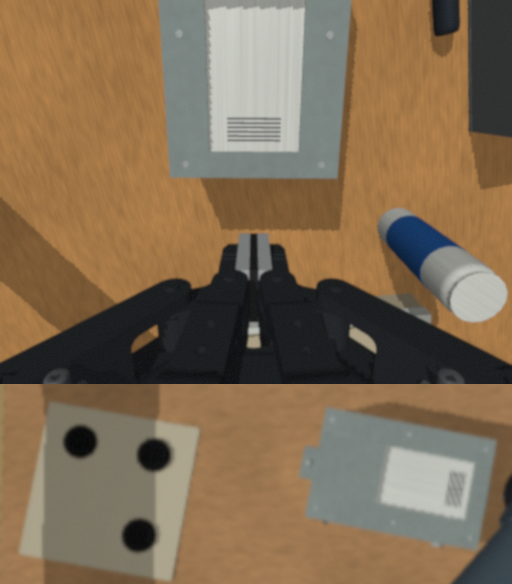

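The window is filled again: ribs around (254,129), front edge at row 152, no gap, and the other three caps are still on the card. As a check, I'll compare the rib position with the first look.

```bash
python3 - <<'E'
import pickle;from h import *
for f,roi in(("w2.pkl",(226,118,294,152)),("w7.pkl",(220,112,290,146))):
    s,w=pickle.load(open(f,"rb"));W=wcam(w,s);g=w["color"].astype(int);x0,y0,x1,y1=roi
    ys,xs=np.nonzero(g[y0:y1,x0:x1].max(2)<150);r=(x0+(xs.min()+xs.max())/2,y0+(ys.min()+ys.max())/2)
    col=g[:,int(r[0])].min(1).astype(int);e=[i for i in range(int(r[1])+12,175) if col[i]<160][0]
    A=onz(W,r,.103);B=onz(W,(r[0],e-.5),.103);print(f,A.round(4),"to edge",np.linalg.norm(A-B).round(4))
E
```

```text
w2.pkl [ 0.5039 -0.3075  0.103 ] to edge 0.0109
w7.pkl [ 0.5035 -0.3089  0.103 ] to edge 0.0102
```

```bash
python3 -c "
from cell import robot
print(robot.hand_in())"
```

```text
the job is handed in; nothing more can be done
None
```

The short cap is in the reject box and the shutter is slid fully shut again; my forces on the sheet read about 20 N at most, the good caps and tools were not touched, and the job was handed in at about 29 s, with no verdict shown.

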